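# Set the length stop of a tube-cutting jig to the sample tube

### The job

Set the length stop of the tube-cutting jig to the glass sample tube in its clamp: slacken the T-handled set screw on the stop collar, slide the collar along the rod until its rubber buffer bears lightly on the end of the tube, and screw it down tight there so that the buffer still touches the glass. Do not drag the collar along the rod while its screw is tight, press on the glass and its clamp with no more than 10 N, and do not disturb the other things on the bench.

Things in the scene. Friction and masses are not known exactly. Their poses are not given: they have to be found in the camera images.
- jig: Tube-cutting jig fixed to the bench: aluminium base plate 170 x 420 x 12 mm, long side along its y. Origin: middle of the plate's underside, z up. Its rod and the tube lie along y, 60 mm above the bench, at x = -35 and +35 mm. Nothing on it rises above 85 mm but the T handle, the clamp's knob (101 mm) and a parked scoring arm (127 mm high, at x = 80, y = 75 mm).
- rod_mid (a point): Middle of the steel guide rod's axis (16 mm diameter, along this frame's y, a narrow keyway along its top), at jig (-35, 0, 60) mm. The rod is held, with a hair's play, in grey blocks, 85 mm high, at y = -185 and +185 mm. The plain lock ring near its +y end has no part in the job.
- collar (a joint): Place of the stop collar on the rod, m: 0 to 0.17, growing towards the tube (jig +y). A steel ring, 45 mm across, 26 mm long, that cannot turn; its middle is at jig (-35, -135 + 1000 q, 60) mm. With the screw free it drags with about 2 N and stays where it is left. While the screw is being turned in, a push or side load on the handle can shift it 1 or 2 mm; once tight it holds 20 N or more.
- setscrew (a joint): Angle of the set screw, rad, about the upright axis through the collar's middle; it grows as it is unscrewed, counter-clockwise from above. Found tight at -0.8 to -0.7: breaking it loose takes about 0.3 Nm. From 0 to 0.9 (its outer stop) it is free and takes 0.1 Nm; below -0.1 it bites, 0.15 to 0.3 Nm; below -0.5 it is tight and stays so when let go gently. Inner stop -0.95.
- screw_grip (a point): Middle of the T handle of the set screw, 107 mm above the bench: a dark steel bar 50 mm long, 10 mm thick, 18 mm high (98 to 116 mm above the bench), its length along this frame's x, z up. At screw angle a the bar points a - 0.3 rad from the jig's x axis. Free all round at that height; held by this handle, the collar can also be slid along the rod.
- buffer: Black rubber buffer, 18 mm across, in a cup on the collar's arm, on the tube's axis. Origin level with the collar's middle, 70 mm from the rod along jig +x; its face, which meets the tube, lies 16 mm from there along jig +y. It is springy: 2.5 N per mm of push, at its end after 5 mm.
- tube_clamp: Grey clamp, 56 x 50 mm, 89 mm high with its black star knob, that holds the sample tube; leave it shut. Origin on the base plate under its middle, at jig (35, 110, 12) mm. It carries the clear glass tube, 24 mm across, which reaches out of it along jig -y over a roller rest and does not shift under the forces allowed here.
- clamp_face (a point): Where the tube's axis leaves the clamp, at jig (35, 85, 60) mm. The tube's free end lies 55 to 115 mm from here along jig -y (jig y between -30 and +30 mm). Its exact place is not measured: find it by feel with the buffer, or by eye.
- cork: Bystander: cork stopper, 22 mm across, 26 mm high, standing on the jig's plate. Origin under its middle.
- hexkey: Bystander: small hex key, 70 mm long, lying on the jig's plate. Origin near its middle.
- caliper: Bystander: steel caliper, 190 mm long, on the bench on the robot's side of the jig. Origin near its middle.
- paddle: Bystander: graphite paddle with a wooden handle, 240 mm long, on the bench beyond the jig. Origin at the blade's neck.

How it is judged:
On the way, in this order (a step that is already met when the one before it is completed fails the run):
1. the set screw is slackened until it is free (value of joint setscrew above 0.05 rad), for 0.1 s.
2. with the screw free, the buffer has been brought up to the tube's end and touches it (contact force between buffer and tube_clamp above 0.5 N and value of joint setscrew above 0 rad), for 0.2 s.
At the end, for the whole second after the job is handed in: The set screw is tight again (joint setscrew below -0.5 rad) and the stop collar stands still with its buffer touching the end of the tube (at least 0.4 N of contact) (value of joint setscrew below -0.5 rad and contact force between buffer and tube_clamp above 0.4 N and velocity of joint collar between -0.003 and 0.003 m/s).
It fails at once if the glass tube or its clamp is pressed with more than 10 N (contact force between tube_clamp and anything else above 10 N).
It fails at once if the collar is dragged along the rod (faster than 80 mm/s) while its screw is tight (below -0.5 rad) (value of joint setscrew below -0.5 rad and (velocity of joint collar above 0.08 m/s or velocity of joint collar below -0.08 m/s)).
It fails at once if the cork, hex key, caliper or paddle is shifted by more than 20 mm (distance of any of cork, hexkey, caliper, paddle from where it was at the start of the episode above 0.02 m).
It also fails if it takes over 67 s, if anything falls off the work surface, if the arm or the gripper's body presses on something with over 40 N, if the wrist force passes 120 N, or if a joint passes its speed limit or range.

### The arm

A 7-joint arm with a two-finger parallel gripper is mounted at the origin on the work surface. World frame = base frame: x ahead of the robot, y to its left, z up, the work surface at z = 0. Lengths are in m, angles in rad, forces in N, time in s.
With the tool pointing down it reaches from about 0.425 to 0.925 m from the base axis. Payload 6.8 kg.
Tool frame: the origin (TCP) lies midway between the tips of the shut fingers; the grasp point (between the pads) lies 19 mm behind it; z points along the fingers, y is the line along which they close (so a half turn about z gives the same grasp; the last joint's range is limited). The gripper opens to 85 mm and grips with 20 to 120 N. Pads are 22 mm wide; open, the fingers measure 114 mm over their backs; the gripper's body (76 mm by 85 mm) begins 54 mm behind the grasp point. The pads swing forward as they close: fully open they stand 13 mm farther back than shut.
Start: joints at [1.069, 0.477, 0.022, 1.555, -0.011, 1.109, -0.083], TCP at [0.259, -0.623, 0.231] pointing down, gripper open.
Joint ranges: [-2.96, 2.96], [-0.34, 2.1], [-1.41, 1.46], [0.24, 2.44], [-1.37, 4.51], [0.17, 1.92], [-2.96, 2.96]. Speed limits (rad/s): [2.39, 2.39, 3.14, 3.14, 3.14, 3.14, 3.14].

### API

Orientations are given as a unit quaternion [w, x, y, z].
In Python, from station import bot, imaging gives the robot as it stands.
- The arm moves only by the tool move_arm, never from a script. Its argument "commands" is a list that holds one entry, the list of rows, each a list of 7 numbers: the shift along the tool's x, y, z in m, then the turn, a rotation vector about the tool's x, y, z in degrees, then the finger opening in m, from 0 to 0.0854. In form: [[[x, y, z, rx, ry, rz, grip], ...]]. A call has 1 to 20 rows; each row shifts and turns the commanded pose from where the row before left it, along the tool's axes as they then stand; what a row does not reach is not made up. A row lasts 1/8 s, in which the tool goes at most 62.5 mm and 10.7 degrees, less where a joint would pass 70% of its speed; a pose out of reach is approached as far as the arm can. A call is refused whole if a number of a shift passes 0.0625 or a number of a turn 10.7, either way. A call with a gripper value outside its range is refused whole. The fingers move at their own pace and stop on an object; "squeeze" is the grip in N (left out, the last holds). Time passes only in rows, so rows that do not move let the fingers close. It gives the time, the measured TCP pose, the force, the opening and the grip force at its end, in the units of the state.
- bot.get_obs(): the state, without advancing time (a new reading comes with each control period).
- imaging.read_camera(name): name is "scene" or "top" or "wrist"; returns the picture (420x560x3 uint8, red, green, blue); there is no depth.
- imaging.calibration(name): a dict with "intrinsics" (3x3 intrinsics, pixels), "extrinsics" (4x4, takes a point from camera to world coordinates); the wrist camera has in their place "mount" (4x4, takes a point from camera to tool coordinates, whose origin is the TCP and whose axes are the flange's). Camera axes: x right, y down, z forward; pixel columns grow to the right and rows downward; lengths in m; the calibration is good to about 2 mm. A picture is of the moment at which its call begins: read the wrist's pose just before it. calibration takes no time and is no camera call.
- bot.hand_in(): hands the job in; it is judged then, once.
The state is a dict: "t": time; "q": joint angles; "joint_vel": joint speeds; "joint_torque": joint torques, N m; "eef_pos": TCP position; "tool_rot": TCP orientation; "contact_force": force on the tool from outside, world axes, zero at the start; "torque": the same for the moment, N m; "gripper_width": opening from 0.0 (shut) to 1.0 (fully open); "grasp_force": force on a finger pad.
Only numpy, scipy, OpenCV 4.12 (cv2) and the standard library are available. Lean on these libraries where they do the work, as an engineer would, in place of code of your own. Each camera call takes 0.05 s, during which the arm holds its last target. There are 200 camera calls.

## Working session

There is one attempt and no reset: what is moved stays moved. The work goes in short steps, Python scripts to look and compute and a tool call to move; the robot and the scene stay as the last step left them, time stands still between calls to the robot, and variables do not carry over. Pictures are saved under pics/ and viewed, at most 10 in all, crops included, and the job is handed in when it is done.

Besides the shell and the picture viewer there is one more tool, called after ">>>" in YAML: its name, and indented under it one key for each argument. move_arm: Moves the arm, as the interface text tells. Its arguments: {"type":"object","properties":{"commands":{"type":"array","items":{"type":"array","items":{"type":"array","items":{"type":"number"}}}},"squeeze":{"type":"number"}},"required":["commands"]}

```bash
mkdir -p pics; ls; python3 - <<'E'
from station import bot, imaging
import cv2, numpy as np
o=bot.get_obs();print({k:np.round(v,3) for k,v in o.items()})
for n in ("scene","top"):
    cv2.imwrite(f"pics/{n}0.png",imaging.read_camera(n)[:,:,::-1])
    c=imaging.calibration(n);print(n,np.round(c["intrinsics"],1).tolist(),np.round(c["extrinsics"],3).tolist())
print(np.round(imaging.calibration("wrist")["mount"],3).tolist(),np.round(imaging.calibration("wrist")["intrinsics"],1).tolist())
E
```

```text
pics
{'t': np.float64(0.0), 'q': array([ 1.069,  0.478,  0.022,  1.556, -0.012,  1.109, -0.083]), 'joint_vel': array([ 0.002, -0.001,  0.001,  0.001, -0.002, -0.   , -0.001]), 'joint_torque': array([-1.0000e-03, -5.9646e+01,  1.6080e+00, -2.8121e+01,  1.2000e-02,
        9.0000e-03,  0.0000e+00]), 'eef_pos': array([ 0.259, -0.623,  0.23 ]), 'tool_rot': array([-0.001,  0.981,  0.196, -0.   ]), 'contact_force': array([-0.23 ,  0.36 , -0.599]), 'torque': array([ 0.01 ,  0.007, -0.025]), 'grasp_force': np.float64(0.0), 'gripper_width': np.float64(1.003)}
scene [[494.4, 0.0, 275.7], [0.0, 494.4, 210.9], [0.0, 0.0, 1.0]] [[-0.149, 0.62, -0.771, 1.117], [0.989, 0.097, -0.114, 0.092], [0.004, -0.779, -0.627, 0.541], [0.0, 0.0, 0.0, 1.0]]
top [[384.0, 0.0, 277.6], [0.0, 384.0, 209.4], [0.0, 0.0, 1.0]] [[-0.008, -0.991, 0.131, 0.453], [-0.999, 0.013, 0.037, -0.013], [-0.038, -0.13, -0.991, 0.743], [0.0, 0.0, 0.0, 1.0]]
[[-0.001, -0.947, -0.322, 0.082], [1.0, -0.0, -0.001, -0.001], [0.0, -0.322, 0.947, -0.143], [0.0, 0.0, 0.0, 1.0]] [[342.5, 0.0, 275.9], [0.0, 342.5, 203.9], [0.0, 0.0, 1.0]]
```

View pics/top0.png

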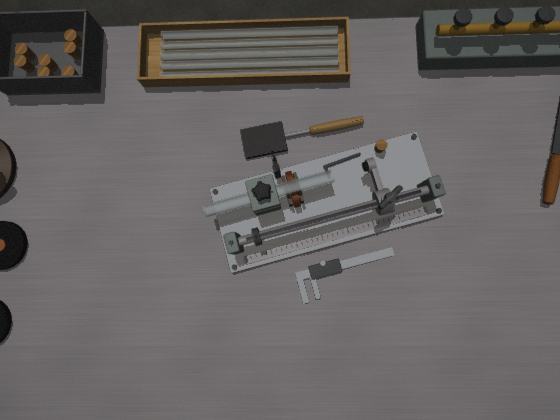

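View pics/scene0.png

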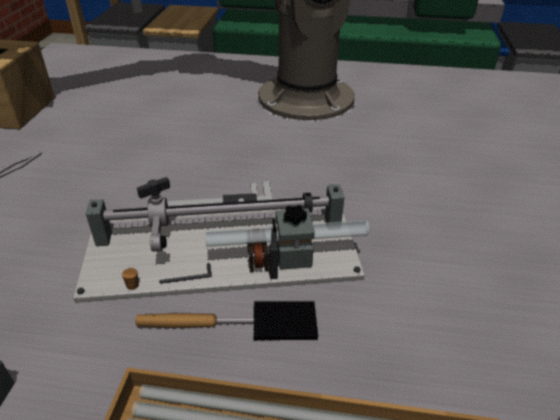

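The top view shows the jig with the collar end at right, block tops at about (434,186) and (233,241), and the T handle at about (390,197). The tube's free end is at about (332,179). The scene view shows the T handle at (154,187) and the tube end at (207,239). Next I'll refine these with crops.

```bash
cat > h.py <<'E'
from station import bot, imaging
import cv2, numpy as np
def ray(n,uv):
    c=imaging.calibration(n);E=c["extrinsics"];d=E[:3,:3]@np.linalg.inv(c["intrinsics"])@np.array([*uv,1.]);return E[:3,3],d
def onz(n,uv,z):
    o,d=ray(n,uv);return o+d*(z-o[2])/d[2]
def proj(n,p):
    c=imaging.calibration(n);q=np.linalg.inv(c["extrinsics"])@np.append(p,1);u=c["intrinsics"]@q[:3];return u[:2]/u[2]
E
python3 - <<'E'
from h import *
im=cv2.imread("pics/top0.png")
g=im.min(2)
for th in (140,150,160,170):
    m=(g>th).astype(np.uint8);m[:120]=0;m[:, :205]=0;m[280:]=0;m[:,450:]=0
    m=cv2.morphologyEx(m,cv2.MORPH_CLOSE,np.ones((5,5)))
    cs,_=cv2.findContours(m,0,2)
    c=max(cs,key=cv2.contourArea);print(th,cv2.contourArea(c),cv2.minAreaRect(c))
cv2.imwrite("pics/topc.png",cv2.resize(im[120:280,200:455],None,fx=3.1,fy=3.1,interpolation=cv2.INTER_CUBIC))
E
```

```text
140 2190.0 ((319.5254821777344, 185.4732208251953), (52.75977325439453, 123.37669372558594), 74.55368041992188)Traceback (most recent call last):
  File "<stdin>", line 8, in <module>
ValueError: max() iterable argument is empty
```

```bash
python3 - <<'E'
from h import *
im=cv2.imread("pics/top0.png")
cr=cv2.resize(im[120:280,200:455],None,fx=3.1,fy=3.1,interpolation=cv2.INTER_CUBIC)
cv2.imwrite("pics/topc.png",cv2.convertScaleAbs(cr,alpha=1.5))
E
```

```text
(no output)
```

View pics/topc.png

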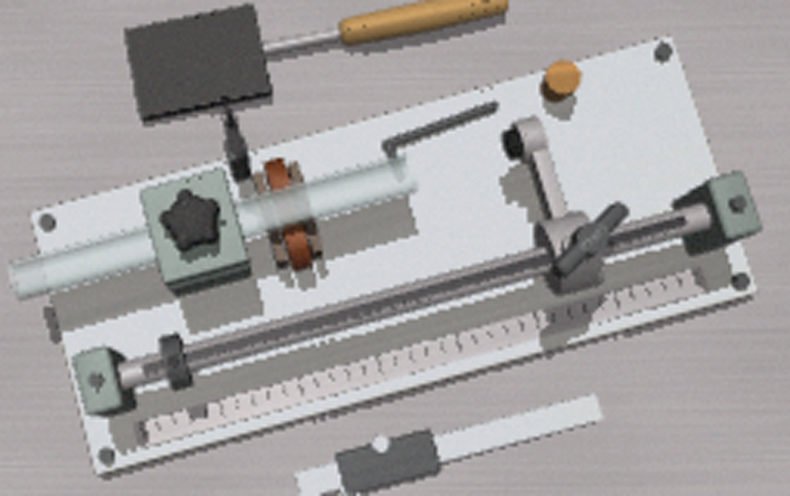

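Crop pixels: block-top screws (97,380) and (738,204), plate corners (30,212), (672,37), (757,290), (98,472). The T bar runs from (558,270) to (624,209), and the tube end is at about (410,172).

```bash
python3 - <<'E'
from h import *
f=lambda u,v,z:onz("top",(200+(u+.5)/3.1-.5,120+(v+.5)/3.1-.5),z)[:2]
a=f(97,380,.085);b=f(738,204,.085)
print("blocks",a,b,np.linalg.norm(a-b))
C=[f(*p,.012) for p in((30,212),(672,37),(757,290),(98,472))]
print("corners",C,np.mean(C,0))
y1=((C[0]+C[3])-(C[1]+C[2]));y=(a-b)
for v in(y,y1): print("yaw",np.arctan2(-v[0],v[1]),np.linalg.norm(v))
yaw=np.arctan2(-(y[0]+y1[0]/2),y[1]+y1[1]/2);R=np.array([[np.cos(yaw),-np.sin(yaw)],[np.sin(yaw),np.cos(yaw)]])
o1=(a+b)/2-R@[-.035,0];o2=np.mean(C,0);print("origin",o1,o2)
o=(o1+o2)/2
h1,h2=f(558,270,.114),f(624,209,.114);h=(h1+h2)/2
d=h2-h1;ang=np.arctan2(*(R.T@d)[::-1]);print("handle",h1,h2,h,np.linalg.norm(d),"jig",R.T@(h-o),"bar ang jig",ang,"world",np.arctan2(d[1],d[0]))
print("tube end jig",R.T@(f(410,172,.06)-o),"cork",R.T@(f(562,78,.03)-o))
# yaw/origin check in scene
q=o+R@np.array([-.035,(R.T@(h-o))[1]]);print("scene handle px",proj("scene",[*q,.107]), "tube end px",proj("scene",[*(o+R@[.035,(R.T@(f(410,172,.06)-o))[1]]),.06]))
ob=bot.get_obs();w,x,yy,z=ob["tool_rot"];from scipy.spatial.transform import Rotation as Ro
print(Ro.from_quat([x,yy,z,w]).as_matrix().round(3))
E
```

```text
blocks [0.48373071 0.09255099] [ 0.57746654 -0.26325534] 0.3679463922134893
corners [array([0.59288842, 0.14740589]), array([ 0.69841356, -0.25683759]), array([ 0.53793565, -0.29920349]), array([0.43122561, 0.10315149])] [ 0.56511581 -0.07637093]
yaw 0.2575933418986697 0.3679463922134893
yaw 0.257291752586626 0.8340532597372811
origin [ 0.56444526 -0.07644121] [ 0.56511581 -0.07637093]
handle [ 0.53798352 -0.15640743] [ 0.57018768 -0.19247228] [ 0.5540856  -0.17443986] 0.04835061321575752 jig [-0.03530182 -0.09208033] bar ang jig -1.0993223124689075 world -0.8418891936236725
tube end jig [ 0.03555874 -0.01906794] cork [ 0.07247265 -0.12935701]
scene handle px [154.0254838  186.62864974] tube end px [205.93789655 238.04653136]
[[ 0.923  0.384 -0.001]
 [ 0.384 -0.923  0.001]
 [-0.    -0.002 -1.   ]]
```

>>> move_arm:
  commands:
    - [[0.02, -0.0135, 0, 0, 0, 0, 0.05], [0.037, -0.025, 0.005, 0, 0, 0, 0.05], [0.037, -0.025, 0.005, 0, 0, 0, 0.05], [0.037, -0.025, 0.005, 0, 0, 0, 0.05], [0.037, -0.025, 0.005, 0, 0, 0, 0.05], [0.037, -0.025, 0.005, 0, 0, 0, 0.05], [0.037, -0.025, 0.005, 0, 0, 0, 0.05], [0.037, -0.025, 0.005, 0, 0, 0, 0.05], [0.037, -0.025, 0.005, 0, 0, 0, 0.05], [0.037, -0.025, 0.005, 0, 0, 0, 0.05], [0.037, -0.025, 0, 0, 0, 0, 0.05], [0.037, -0.025, 0, 0, 0, 0, 0.05], [0.0175, -0.0125, 0, 0, 0, 0, 0.05]]

```text
t: 1.72
eef_pos: [0.5551, -0.1698, 0.1863]
tool_rot: [-0.001, 0.98, 0.198, 0.0]
contact_force: [-1.2, -0.6, 0.2]
gripper_width: 0.59
grasp_force: 0.0
```

>>> move_arm:
  commands:
    - [[0, 0, 0, 0, 0, 8.8, 0.05], [0, 0, 0, 0, 0, 8.8, 0.05], [0, 0, 0, 0, 0, 8.8, 0.05], [0, 0, 0, 0, 0, 8.8, 0.05], [0, 0, 0, 0, 0, 8.9, 0.05], [0, 0, 0, 0, 0, 8.9, 0.05], [0, 0, 0, 0, 0, 8.9, 0.05], [0, 0, 0, 0, 0, 8.9, 0.05], [0, 0, 0, 0, 0, 0, 0.05], [0, 0, 0, 0, 0, 0, 0.05]]

```text
t: 2.98
eef_pos: [0.5539, -0.1739, 0.1863]
tool_rot: [-0.0, 0.914, -0.407, -0.0]
contact_force: [0.0, 0.0, -0.6]
gripper_width: 0.586
grasp_force: 0.0
```

```bash
cat >> h.py <<'E'
from scipy.spatial.transform import Rotation as Ro
YAW=.2575
Oj=np.array([.5648,-.0764]);RJ=np.array([[np.cos(YAW),-np.sin(YAW)],[np.sin(YAW),np.cos(YAW)]])
def pose():
    o=bot.get_obs();w,x,y,z=o["tool_rot"];return o,np.array(o["eef_pos"]),Ro.from_quat([x,y,z,w]).as_matrix()
def st():
    o,p,R=pose()
    print("t",round(float(o["t"]),2),"p",p.round(4),"jig",(RJ.T@(p[:2]-Oj)).round(4),"xang",np.degrees(np.arctan2(R[1,0],R[0,0])).round(2),"tilt",R[:,2].round(4),"F",np.round(o["contact_force"],2),"Fjig",(RJ.T@o["contact_force"][:2]).round(2),"T",np.round(o["torque"],3),"g",round(float(o["gripper_width"])*85.4,1),o["grasp_force"].round(1),"q",np.round(o["q"],2))
def wcam():
    c=imaging.calibration("wrist");o,p,R=pose();T=np.eye(4);T[:3,:3]=R;T[:3,3]=p
    return imaging.read_camera("wrist")[:,:,::-1],T@c["mount"],c["intrinsics"]
def wonz(T,K,uv,z):
    d=T[:3,:3]@np.linalg.inv(K)@np.array([*uv,1.]);return T[:3,3]+d*(z-T[2,3])/d[2]
E
python3 - <<'E'
from h import *
st();im,T,K=wcam();cv2.imwrite("pics/w1.png",cv2.convertScaleAbs(im,alpha=1.5));np.savez("w1.npz",T=T,K=K)
E
```

```text
Traceback (most recent call last):
  File "h.py", line 16, in st
    print("t",round(float(o["t"]),2),"p",p.round(4),"jig",(RJ.T@(p[:2]-Oj)).round(4),"xang",np.degrees(np.arctan2(R[1,0],R[0,0])).round(2),"tilt",R[:,2].round(4),"F",np.round(o["contact_force"],2),"Fjig",(RJ.T@o["contact_force"][:2]).round(2),"T",np.round(o["torque"],3),"g",round(float(o["gripper_width"])*85.4,1),o["grasp_force"].round(1),"q",np.round(o["q"],2))
                                                                                                                                                                                                                                                                                                                           ^^^^^^^^^^^^^^^^^^^^^^
AttributeError: 'float' object has no attribute 'round'
```

```bash
sed -i 's/o\["grasp_force"\].round(1)/round(float(o["grasp_force"]),1)/' h.py
python3 - <<'E'
from h import *
st();im,T,K=wcam();cv2.imwrite("pics/w1.png",cv2.convertScaleAbs(im,alpha=1.5));np.savez("w1.npz",T=T,K=K)
E
```

```text
t 2.98 p [ 0.5539 -0.1739  0.1863] jig [-0.0354 -0.0915] xang -48.01 tilt [-1.e-04  3.e-04 -1.e+00] F [ 0.04  0.04 -0.55] Fjig [0.05 0.03] T [-0.035 -0.043 -0.004] g 50.1 0.0 q [ 0.13  0.37  0.08  1.84 -0.04  0.94 -2.18]
```

View pics/w1.png

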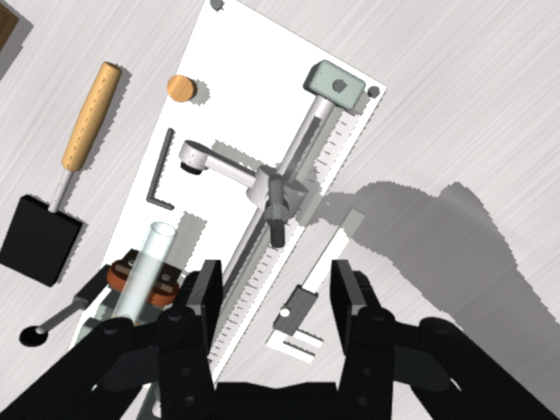

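The wrist view shows the T bar upright in the image from (277,180) to (278,246), aligned between the fingers (centre column about 276). The tube's end is at about (163,228) and the buffer at about (191,165).

```bash
python3 - <<'E'
from h import *
d=np.load("w1.npz");T,K=d["T"],d["K"]
a=wonz(T,K,(276.5,181),.116);b=wonz(T,K,(278,245),.116);o,p,R=pose()
print(a,b,np.linalg.norm(a-b),"tool offset",R.T@((a+b)/2-p),"ang",np.degrees(np.arctan2(*(b-a)[1::-1])))
e=wonz(T,K,(163,229),.06);print("tube jig",RJ.T@(e[:2]-Oj),"buf",RJ.T@(wonz(T,K,(187,169),.06)[:2]-Oj))
E
```

```text
[ 0.56979133 -0.19314231  0.116     ] [ 0.53874027 -0.16017297  0.116     ] 0.045289581532301566 tool offset [0.00216122 0.00142308 0.07029465] ang 133.2837264659999
tube jig [ 0.03475592 -0.01919606] buf [ 0.03653441 -0.07689401]
```

>>> move_arm:
  commands:
    - [[0.0014, 0.0007, 0.012, 0, 0, 0, 0.05], [0, 0, 0.016, 0, 0, 0, 0.05], [0, 0, 0.016, 0, 0, 0, 0.05], [0, 0, 0.016, 0, 0, 0, 0.05], [0, 0, 0.016, 0, 0, 0, 0.05], [0, 0, 0.012, 0, 0, 0, 0.05], [0, 0, 0.006, 0, 0, 0, 0.05], [0, 0, 0, 0, 0, 0, 0.05], [0, 0, 0, 0, 0, 0, 0.03], [0, 0, 0, 0, 0, 0, 0.02], [0, 0, 0, 0, 0, 0, 0.012], [0, 0, 0, 0, 0, 0, 0.012], [0, 0, 0, 0, 0, 0, 0.004], [0, 0, 0, 0, 0, 0, 0.0], [0, 0, 0, 0, 0, 0, 0.0]]
  squeeze: 40

```text
t: 4.9
eef_pos: [0.5552, -0.1759, 0.0927]
tool_rot: [-0.0, 0.913, -0.408, 0.001]
contact_force: [1.9, 3.8, 3.1]
gripper_width: 0.102
grasp_force: 39.9
```

```bash
python3 -c "
from h import *
st()"
```

```text
t 4.9 p [ 0.5552 -0.1759  0.0927] jig [-0.0346 -0.0938] xang -48.21 tilt [ 1.4e-03  3.0e-04 -1.0e+00] F [1.88 3.82 3.11] Fjig [2.79 3.21] T [ 0.619 -0.45  -0.011] g 8.7 39.9 q [ 0.15  0.49  0.07  1.9  -0.05  0.75 -2.17]
```

>>> move_arm:
  commands:
    - [[0, 0, 0, 0, 0, 0, 0.0], [0, 0, 0, 0, 0, 0, 0.0], [0, 0, 0, 0, 0, -3, 0.0], [0, 0, 0, 0, 0, -5, 0.0], [0, 0, 0, 0, 0, -5, 0.0], [0, 0, 0, 0, 0, -5, 0.0], [0, 0, 0, 0, 0, -2, 0.0], [0, 0, 0, 0, 0, 0, 0.0]]
  squeeze: 80

```text
t: 5.9
eef_pos: [0.5555, -0.1772, 0.0928]
tool_rot: [0.0, 0.97, -0.245, 0.001]
contact_force: [5.1, -0.4, 2.7]
gripper_width: 0.102
grasp_force: 78.1
```

```bash
python3 -c "
from h import *
st()"
```

```text
t 5.9 p [ 0.5555 -0.1772  0.0928] jig [-0.0347 -0.0951] xang -28.31 tilt [ 0.0025 -0.0011 -1.    ] F [ 5.15 -0.4   2.69] Fjig [ 4.88 -1.7 ] T [-0.246 -1.065 -0.071] g 8.7 78.1 q [ 0.22  0.49 -0.02  1.9   0.01  0.75 -1.87]
```

>>> move_arm:
  commands:
    - [[0, 0, 0, 0, 0, -5, 0.0], [0, 0, 0, 0, 0, -5, 0.0], [0, 0, 0, 0, 0, -5, 0.0], [0, 0, 0, 0, 0, -5, 0.0], [0, 0, 0, 0, 0, -5, 0.0], [0, 0, 0, 0, 0, -5, 0.0], [0, 0, 0, 0, 0, -5, 0.0], [0, 0, 0, 0, 0, -5, 0.0], [0, 0, 0, 0, 0, -4, 0.0], [0, 0, 0, 0, 0, -2, 0.0], [0, 0, 0, 0, 0, 0, 0.0], [0, 0, 0, 0, 0, 0, 0.0]]

```text
t: 7.4
eef_pos: [0.5554, -0.177, 0.0928]
tool_rot: [0.001, 0.988, 0.154, 0.001]
contact_force: [4.4, -0.8, 4.0]
gripper_width: 0.096
grasp_force: 78.2
```

```bash
python3 -c "
from h import *
st();o,p,R=pose();print(R.T@np.array([*(RJ@[0,1]),0]))"
```

```text
t 7.4 p [ 0.5554 -0.177   0.0928] jig [-0.0347 -0.0949] xang 17.7 tilt [ 0.0022 -0.001  -1.    ] F [ 4.44 -0.8   3.95] Fjig [ 4.09 -1.91] T [-0.136 -0.994  0.035] g 8.2 78.2 q [ 0.37  0.5  -0.22  1.89  0.15  0.77 -1.19]
[ 0.05139723 -0.99867707 -0.00155833]
```

>>> move_arm:
  commands:
    - [[0.001, -0.003, 0, 0, 0, 0, 0.0], [0.0003, -0.006, 0, 0, 0, 0, 0.0], [0.0003, -0.006, 0, 0, 0, 0, 0.0], [0.0003, -0.006, 0, 0, 0, 0, 0.0], [0.0003, -0.006, 0, 0, 0, 0, 0.0], [0.0003, -0.006, 0, 0, 0, 0, 0.0], [0.0003, -0.006, 0, 0, 0, 0, 0.0], [0.0003, -0.006, 0, 0, 0, 0, 0.0], [0.0003, -0.005, 0, 0, 0, 0, 0.0], [0.0001, -0.002, 0, 0, 0, 0, 0.0], [0, 0, 0, 0, 0, 0, 0.0]]

```text
t: 8.78
eef_pos: [0.542, -0.1261, 0.0928]
tool_rot: [0.0, 0.988, 0.154, 0.0]
contact_force: [2.0, -1.1, 7.3]
gripper_width: 0.099
grasp_force: 78.7
```

```bash
python3 - <<'E'
from h import *
st();im,T,K=wcam();cv2.imwrite("pics/w2.png",cv2.convertScaleAbs(im,alpha=1.5));np.savez("w2.npz",T=T,K=K)
E
```

```text
t 8.78 p [ 0.542  -0.1261  0.0928] jig [-0.0347 -0.0423] xang 17.7 tilt [ 4.e-04 -9.e-04 -1.e+00] F [ 2.04 -1.14  7.32] Fjig [ 1.68 -1.62] T [ 0.043 -0.536 -0.021] g 8.4 78.7 q [ 0.3   0.47 -0.23  1.95  0.15  0.74 -1.28]
```

View pics/w2.png

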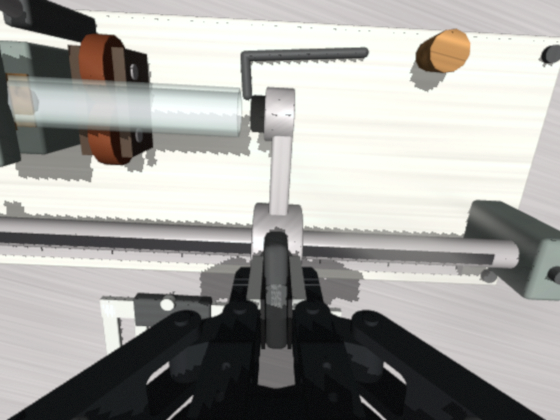

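The buffer face is at about (250,113) and the tube end at (241,112), so the gap is about 4–5 mm. I'll go on by feel.

>>> move_arm:
  commands:
    - [[0, -0.001, -0.0005, 0, 0, 0, 0.0], [0, -0.001, 0, 0, 0, 0, 0.0], [0, -0.001, 0, 0, 0, 0, 0.0], [0, 0, 0, 0, 0, 0, 0.0], [0, 0, 0, 0, 0, 0, 0.0]]

```text
t: 9.45
eef_pos: [0.5411, -0.1228, 0.0928]
tool_rot: [-0.0, 0.988, 0.154, 0.0]
contact_force: [4.0, -0.4, 2.5]
gripper_width: 0.102
grasp_force: 78.1
```

```bash
python3 -c "
from h import *
st()"
```

```text
t 9.45 p [ 0.5411 -0.1228  0.0928] jig [-0.0347 -0.0388] xang 17.76 tilt [ 2.e-04  1.e-04 -1.e+00] F [ 3.98 -0.36  2.49] Fjig [ 3.76 -1.36] T [-0.128 -1.033 -0.065] g 8.7 78.1 q [ 0.29  0.47 -0.23  1.95  0.15  0.74 -1.29]
```

>>> move_arm:
  commands:
    - [[0, -0.001, 0, 0, 0, 0, 0.0], [0, 0, 0, 0, 0, 0, 0.0], [0, 0, 0, 0, 0, 0, 0.0]]

```text
t: 9.82
eef_pos: [0.5408, -0.1218, 0.0928]
tool_rot: [-0.0, 0.988, 0.154, 0.0]
contact_force: [5.4, 0.3, 2.1]
gripper_width: 0.096
grasp_force: 78.1
```

```bash
python3 -c "
from h import *
st()"
```

```text
t 9.82 p [ 0.5408 -0.1218  0.0928] jig [-0.0348 -0.0378] xang 17.76 tilt [ 3.e-04  1.e-04 -1.e+00] F [5.42 0.28 2.12] Fjig [ 5.32 -1.11] T [-0.045 -1.15  -0.05 ] g 8.2 78.1 q [ 0.29  0.47 -0.23  1.95  0.15  0.74 -1.29]
```

>>> move_arm:
  commands:
    - [[0, -0.001, 0, 0, 0, 0, 0.0], [0, 0, 0, 0, 0, 0, 0.0], [0, 0, 0, 0, 0, 0, 0.0]]

```text
t: 10.2
eef_pos: [0.5406, -0.1209, 0.0928]
tool_rot: [-0.0, 0.988, 0.154, 0.0]
contact_force: [5.2, -1.0, 1.5]
gripper_width: 0.1
grasp_force: 78.0
```

```bash
python3 -c "
from h import *
st()"
```

```text
t 10.2 p [ 0.5406 -0.1209  0.0928] jig [-0.0347 -0.0368] xang 17.76 tilt [ 4.e-04  1.e-04 -1.e+00] F [ 5.21 -0.98  1.53] Fjig [ 4.79 -2.27] T [-0.068 -1.14  -0.073] g 8.5 78.0 q [ 0.29  0.46 -0.23  1.95  0.15  0.74 -1.29]
```

>>> move_arm:
  commands:
    - [[0.0012, -0.001, 0, 0, 0, 0, 0.0], [0, 0, 0, 0, 0, 0, 0.0], [0, 0, 0, 0, 0, 0, 0.0]]

```text
t: 10.58
eef_pos: [0.5404, -0.1202, 0.0928]
tool_rot: [0.0, 0.988, 0.154, -0.001]
contact_force: [1.8, -0.9, 5.8]
gripper_width: 0.099
grasp_force: 78.6
```

```bash
python3 -c "
from h import *
st()"
```

```text
t 10.57 p [ 0.5404 -0.1202  0.0928] jig [-0.0347 -0.0361] xang 17.73 tilt [-1.5e-03 -5.0e-04 -1.0e+00] F [ 1.76 -0.91  5.81] Fjig [ 1.47 -1.33] T [-0.322 -0.472  0.016] g 8.4 78.6 q [ 0.29  0.46 -0.23  1.95  0.15  0.74 -1.29]
```

>>> move_arm:
  commands:
    - [[0, -0.001, 0, 0, 0, 0, 0.0], [0, 0, 0, 0, 0, 0, 0.0], [0, 0, 0, 0, 0, 0, 0.0]]

```text
t: 10.95
eef_pos: [0.5403, -0.1196, 0.0928]
tool_rot: [0.0, 0.988, 0.154, -0.001]
contact_force: [0.9, -3.4, 4.6]
gripper_width: 0.097
grasp_force: 78.5
```

```bash
python3 -c "
from h import *
st()
for i in range(4):
  imaging.read_camera('top');print(RJ.T@bot.get_obs()['contact_force'][:2])"
```

```text
t 10.95 p [ 0.5403 -0.1196  0.0928] jig [-0.0347 -0.0355] xang 17.72 tilt [-1.1e-03 -9.0e-04 -1.0e+00] F [ 0.91 -3.42  4.62] Fjig [ 0.01 -3.54] T [-0.764 -0.351 -0.011] g 8.3 78.5 q [ 0.29  0.46 -0.23  1.95  0.15  0.74 -1.29]
[ 0.54007358 -3.64086059]
[ 0.88126837 -3.31035158]
[ 0.24814478 -3.5729859 ]
[-0.3009683  -4.33298119]
```

>>> move_arm:
  commands:
    - [[0, -0.001, 0, 0, 0, 0, 0.0], [0, 0, 0, 0, 0, 0, 0.0], [0, 0, 0, 0, 0, 0, 0.0]]

```text
t: 11.52
eef_pos: [0.5401, -0.1189, 0.0928]
tool_rot: [0.001, 0.988, 0.154, -0.0]
contact_force: [2.2, -4.2, 4.7]
gripper_width: 0.1
grasp_force: 78.5
```

```bash
python3 -c "
from h import *
st()
for i in range(4):
  imaging.read_camera('top');print(RJ.T@bot.get_obs()['contact_force'][:2])"
```

```text
t 11.53 p [ 0.5401 -0.1189  0.0928] jig [-0.0347 -0.0348] xang 17.71 tilt [-8.0e-04 -1.2e-03 -1.0e+00] F [ 2.21 -4.17  4.74] Fjig [ 1.07 -4.6 ] T [-0.966 -0.492 -0.031] g 8.5 78.5 q [ 0.28  0.46 -0.23  1.95  0.15  0.74 -1.29]
[ 1.0549442  -5.18124417]
[ 0.83620223 -5.11225868]
[-0.10436353 -4.83351382]
[ 0.3310231  -5.49882237]
```

Contact is clear: the force is rising at about 2.5 N/mm, for about 3 N on the glass. Now tighten in stages.

>>> move_arm:
  commands:
    - [[0, -0.0005, 0, 0, 0, 0, 0.0], [0, 0, 0, 0, 0, 0, 0.0], [0, 0, 0, 0, 0, 3, 0.0], [0, 0, 0, 0, 0, 5, 0.0], [0, 0, 0, 0, 0, 5, 0.0], [0, 0, 0, 0, 0, 5, 0.0], [0, 0, 0, 0, 0, 2, 0.0], [0, 0, 0, 0, 0, 0, 0.0], [0, 0, 0, 0, 0, 0, 0.0]]

```text
t: 12.85
eef_pos: [0.5401, -0.1187, 0.0928]
tool_rot: [0.001, 1.0, -0.02, -0.0]
contact_force: [2.5, -5.1, 5.1]
gripper_width: 0.096
grasp_force: 78.4
```

```bash
python3 -c "
from h import *
st()"
```

```text
t 12.85 p [ 0.5401 -0.1187  0.0928] jig [-0.0347 -0.0346] xang -2.31 tilt [-5.0e-04 -1.4e-03 -1.0e+00] F [ 2.53 -5.1   5.05] Fjig [ 1.15 -5.58] T [-1.193 -0.513 -0.054] g 8.2 78.4 q [ 0.22  0.46 -0.14  1.96  0.1   0.73 -1.6 ]
```

>>> move_arm:
  commands:
    - [[0, 0, 0, 0, 0, 3, 0.0], [0, 0, 0, 0, 0, 4, 0.0], [0, 0, 0, 0, 0, 4, 0.0], [0, 0, 0, 0, 0, 4, 0.0], [0, 0, 0, 0, 0, 3, 0.0], [0, 0, 0, 0, 0, 0, 0.0], [0, 0, 0, 0, 0, 0, 0.0]]

```text
t: 13.72
eef_pos: [0.54, -0.1184, 0.0928]
tool_rot: [0.001, 0.984, -0.176, -0.0]
contact_force: [1.7, -4.6, 4.3]
gripper_width: 0.097
grasp_force: 78.5
```

```bash
python3 -c "
from h import *
st()"
```

```text
t 13.72 p [ 0.54   -0.1184  0.0928] jig [-0.0347 -0.0343] xang -20.29 tilt [-6.0e-04 -1.2e-03 -1.0e+00] F [ 1.69 -4.59  4.32] Fjig [ 0.46 -4.87] T [-0.993 -0.502  0.079] g 8.3 78.5 q [ 0.16  0.45 -0.07  1.96  0.05  0.73 -1.86]
```

>>> move_arm:
  commands:
    - [[0, 0, 0, 0, 0, 4, 0.0], [0, 0, 0, 0, 0, 4, 0.0], [0, 0, 0, 0, 0, 4, 0.0], [0, 0, 0, 0, 0, 4, 0.0], [0, 0, 0, 0, 0, 2, 0.0], [0, 0, 0, 0, 0, 0, 0.0], [0, 0, 0, 0, 0, 0, 0.0]]

```text
t: 14.6
eef_pos: [0.54, -0.1185, 0.0928]
tool_rot: [0.001, 0.945, -0.328, -0.0]
contact_force: [2.4, -4.4, 5.3]
gripper_width: 0.099
grasp_force: 78.5
```

```bash
python3 -c "
from h import *
st()"
```

```text
t 14.6 p [ 0.54   -0.1185  0.0928] jig [-0.0347 -0.0344] xang -38.27 tilt [-5.0e-04 -1.3e-03 -1.0e+00] F [ 2.4  -4.35  5.3 ] Fjig [ 1.21 -4.82] T [-1.056 -0.446  0.189] g 8.5 78.5 q [ 0.09  0.45  0.01  1.97 -0.01  0.72 -2.13]
```

>>> move_arm:
  commands:
    - [[0, 0, 0, 0, 0, 3, 0.0], [0, 0, 0, 0, 0, 3, 0.0], [0, 0, 0, 0, 0, 3, 0.0], [0, 0, 0, 0, 0, 0, 0.0], [0, 0, 0, 0, 0, 0, 0.0]]

```text
t: 15.22
eef_pos: [0.5401, -0.1184, 0.0928]
tool_rot: [0.001, 0.916, -0.401, 0.0]
contact_force: [1.3, -6.2, 3.9]
gripper_width: 0.101
grasp_force: 78.4
```

```bash
python3 -c "
from h import *
st()"
```

```text
t 15.22 p [ 0.5401 -0.1184  0.0928] jig [-0.0346 -0.0344] xang -47.29 tilt [-4.0e-04 -1.2e-03 -1.0e+00] F [ 1.32 -6.15  3.94] Fjig [-0.29 -6.28] T [-1.017 -0.477  0.062] g 8.6 78.4 q [ 0.06  0.45  0.05  1.97 -0.03  0.72 -2.27]
```

>>> move_arm:
  commands:
    - [[0, 0, 0, 0, 0, 0, 0.0], [0, 0, 0, 0, 0, 0, 0.0], [0, 0, 0, 0, 0, 0, 0.01], [0, 0, 0, 0, 0, 0, 0.014], [0, 0, 0, 0, 0, 0, 0.02], [0, 0, 0, 0, 0, 0, 0.035], [0, 0, 0, 0, 0, 0, 0.05], [0, 0, 0, 0, 0, 0, 0.05], [0, 0, 0, 0, 0, 0, 0.05], [0, 0, -0.01, 0, 0, 0, 0.05], [0, 0, -0.02, 0, 0, 0, 0.05], [0, 0, -0.03, 0, 0, 0, 0.05], [0, 0, -0.03, 0, 0, 0, 0.05], [0, 0, 0, 0, 0, 0, 0.05], [0, 0, 0, 0, 0, 0, 0.05]]
  squeeze: 20

```text
t: 17.1
eef_pos: [0.5401, -0.1172, 0.1827]
tool_rot: [0.0, 0.916, -0.401, -0.0]
contact_force: [-0.3, -0.3, 0.2]
gripper_width: 0.584
grasp_force: 0.0
```

```bash
python3 - <<'E'
from h import *
st();im,T,K=wcam();cv2.imwrite("pics/w3.png",cv2.convertScaleAbs(im,alpha=1.5));np.savez("w3.npz",T=T,K=K)
E
```

```text
t 17.1 p [ 0.5401 -0.1172  0.1827] jig [-0.0343 -0.0332] xang -47.24 tilt [-2.e-04  0.e+00 -1.e+00] F [-0.34 -0.27  0.17] Fjig [-0.4  -0.18] T [-0.024 -0.024 -0.01 ] g 49.9 0.0 q [ 0.05  0.33  0.06  1.9  -0.02  0.91 -2.27]
```

View pics/w3.png

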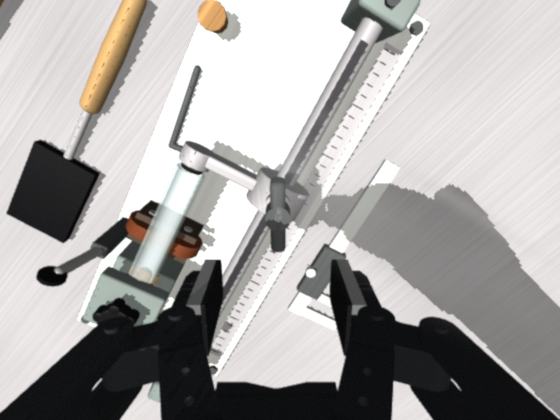

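The bar is at (277,182)–(279,248), the buffer cup at (192,160) is against the tube's end, and no bystander was touched. I want to know how much compression remains, so I'll compare this crop with the one from before loosening.

```bash
python3 - <<'E'
from h import *
A=[cv2.resize(cv2.imread(f"pics/{n}.png")[140:265,165:315],None,fx=2.6,fy=2.6*1.6,interpolation=cv2.INTER_CUBIC) for n in("w1","w3")]
A=[cv2.resize(a,(395,329)) for a in A]
cv2.imwrite("pics/cmp.png",np.hstack(A))
E
```

```text
(no output)
```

View pics/cmp.png

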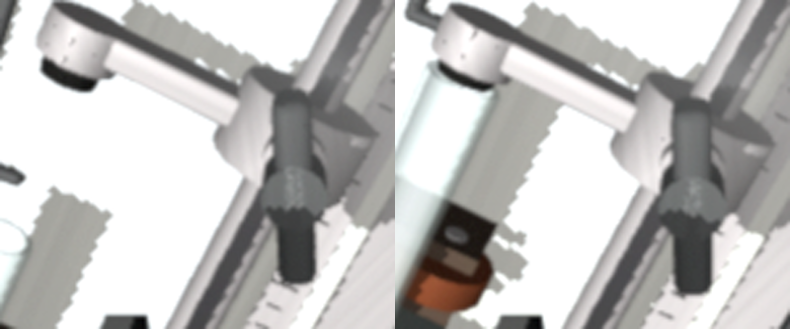

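```bash
python3 - <<'E'
from h import *
for n,t,b in(("w1",(292,92),(296,282)),("w3",(297,97),(299,294))):
    d=np.load(n+".npz")
    f=lambda p:wonz(d["T"],d["K"],((p[0]+.5)/2.633-.5+165,(p[1]+.5)/2.633-.5+140),.116)
    a,c=f(t),f(b);m=(a+c)/2;print(n,RJ.T@(m[:2]-Oj),np.linalg.norm(a-c),np.degrees(np.arctan2(*(a-c)[1::-1])))
E
```

```text
w1 [-0.03453881 -0.09526209] 0.05084146584600199 -46.89035201797969
w3 [-0.03468818 -0.03657431] 0.05215998528409102 -46.622164684760556
```

The collar now sits at about -36.6 mm, against -36.2 mm where contact began. It crept back because the grasp was off-centre along the bar, so I'll regrasp centred, slacken, press a bit more and retighten.

>>> move_arm:
  commands:
    - [[0.0028, 0.0018, 0.012, 0, 0, 0, 0.05], [0, 0, 0.02, 0, 0, 0, 0.05], [0, 0, 0.02, 0, 0, 0, 0.05], [0, 0, 0.02, 0, 0, 0, 0.05], [0, 0, 0.012, 0, 0, 0, 0.05], [0, 0, 0.006, 0, 0, 0, 0.05], [0, 0, 0, 0, 0, 0, 0.05], [0, 0, 0, 0, 0, 0, 0.03], [0, 0, 0, 0, 0, 0, 0.02], [0, 0, 0, 0, 0, 0, 0.012], [0, 0, 0, 0, 0, 0, 0.012], [0, 0, 0, 0, 0, 0, 0.004], [0, 0, 0, 0, 0, 0, 0.0], [0, 0, 0, 0, 0, 0, 0.0]]
  squeeze: 30

```text
t: 18.9
eef_pos: [0.5415, -0.1203, 0.0931]
tool_rot: [-0.0, 0.916, -0.4, 0.0]
contact_force: [1.7, 2.4, 2.9]
gripper_width: 0.107
grasp_force: 33.4
```

```bash
python3 -c "
from h import *
st()"
```

```text
t 18.9 p [ 0.5415 -0.1203  0.0931] jig [-0.0337 -0.0365] xang -47.21 tilt [ 9.e-04  2.e-04 -1.e+00] F [1.68 2.37 2.89] Fjig [2.23 1.87] T [ 0.284 -0.14   0.238] g 9.1 33.4 q [ 0.07  0.45  0.05  1.97 -0.03  0.72 -2.26]
```

>>> move_arm:
  commands:
    - [[0, 0, 0, 0, 0, 0, 0.0], [0, 0, 0, 0, 0, 0, 0.0], [0, 0, 0, 0, 0, -3, 0.0], [0, 0, 0, 0, 0, -5, 0.0], [0, 0, 0, 0, 0, -5, 0.0], [0, 0, 0, 0, 0, -5, 0.0], [0, 0, 0, 0, 0, -5, 0.0], [0, 0, 0, 0, 0, -5, 0.0], [0, 0, 0, 0, 0, -5, 0.0], [0, 0, 0, 0, 0, -5, 0.0], [0, 0, 0, 0, 0, -5, 0.0], [0, 0, 0, 0, 0, -5, 0.0], [0, 0, 0, 0, 0, -5, 0.0], [0, 0, 0, 0, 0, -3, 0.0], [0, 0, 0, 0, 0, 0, 0.0], [0, 0, 0, 0, 0, 0, 0.0]]
  squeeze: 80

```text
t: 20.9
eef_pos: [0.5424, -0.1203, 0.0932]
tool_rot: [-0.0, 0.997, 0.076, 0.001]
contact_force: [4.8, 2.7, 1.9]
gripper_width: 0.097
grasp_force: 78.1
```

```bash
python3 -c "
from h import *
st();o,p,R=pose();print(R.T@np.array([*(RJ@[0,1]),0]))"
```

```text
t 20.9 p [ 0.5424 -0.1203  0.0932] jig [-0.0328 -0.0367] xang 8.71 tilt [ 2.8e-03  3.0e-04 -1.0e+00] F [4.84 2.66 1.95] Fjig [5.36 1.34] T [ 0.457 -0.953  0.111] g 8.3 78.1 q [ 0.26  0.46 -0.19  1.95  0.13  0.74 -1.43]
[-1.05370018e-01 -9.94432976e-01 -4.63552731e-04]
```

>>> move_arm:
  commands:
    - [[0.0013, -0.001, 0, 0, 0, 0, 0.0], [-0.0001, -0.001, 0, 0, 0, 0, 0.0], [0, 0, 0, 0, 0, 0, 0.0], [0, 0, 0, 0, 0, 0, 0.0]]

```text
t: 21.4
eef_pos: [0.5423, -0.1198, 0.0932]
tool_rot: [0.001, 0.997, 0.076, 0.001]
contact_force: [1.9, -2.7, 5.1]
gripper_width: 0.096
grasp_force: 78.6
```

```bash
python3 -c "
from h import *
st()"
```

```text
t 21.4 p [ 0.5423 -0.1198  0.0932] jig [-0.0328 -0.0362] xang 8.67 tilt [ 0.0012 -0.0015 -1.    ] F [ 1.92 -2.65  5.15] Fjig [ 1.18 -3.05] T [-0.581 -0.528  0.043] g 8.2 78.6 q [ 0.25  0.46 -0.19  1.95  0.13  0.74 -1.43]
```

>>> move_arm:
  commands:
    - [[-0.0001, -0.001, 0, 0, 0, 0, 0.0], [0, 0, 0, 0, 0, 0, 0.0], [0, 0, 0, 0, 0, 0, 0.0]]

```text
t: 21.78
eef_pos: [0.5421, -0.119, 0.0932]
tool_rot: [0.001, 0.997, 0.076, 0.001]
contact_force: [3.1, -3.5, 5.0]
gripper_width: 0.096
grasp_force: 78.6
```

```bash
python3 -c "
from h import *
st()"
```

```text
t 21.77 p [ 0.5421 -0.119   0.0932] jig [-0.0328 -0.0354] xang 8.67 tilt [ 0.0013 -0.0016 -1.    ] F [ 3.08 -3.53  5.03] Fjig [ 2.09 -4.2 ] T [-0.865 -0.632  0.073] g 8.2 78.6 q [ 0.25  0.46 -0.19  1.95  0.13  0.74 -1.43]
```

>>> move_arm:
  commands:
    - [[-0.0001, -0.001, 0, 0, 0, 0, 0.0], [0, -0.0006, 0, 0, 0, 0, 0.0], [0, 0, 0, 0, 0, 0, 0.0], [0, 0, 0, 0, 0, 0, 0.0]]

```text
t: 22.28
eef_pos: [0.5419, -0.1181, 0.0932]
tool_rot: [0.001, 0.997, 0.075, 0.001]
contact_force: [3.7, -6.5, 4.2]
gripper_width: 0.098
grasp_force: 78.6
```

```bash
python3 -c "
from h import *
st()"
```

```text
t 22.27 p [ 0.5419 -0.1181  0.0932] jig [-0.0328 -0.0345] xang 8.64 tilt [ 0.0016 -0.0023 -1.    ] F [ 3.67 -6.54  4.24] Fjig [ 1.89 -7.26] T [-1.198 -0.793  0.085] g 8.4 78.6 q [ 0.25  0.46 -0.19  1.95  0.13  0.74 -1.43]
```

>>> move_arm:
  commands:
    - [[0, 0, 0, 0, 0, 3, 0.0], [0, 0, 0, 0, 0, 5, 0.0], [0, 0, 0, 0, 0, 5, 0.0], [0, 0, 0, 0, 0, 3, 0.0], [0, 0, 0, 0, 0, 0, 0.0], [0, 0, 0, 0, 0, 0, 0.0]]

```text
t: 23.02
eef_pos: [0.5419, -0.1186, 0.0932]
tool_rot: [0.001, 0.998, -0.065, 0.001]
contact_force: [3.6, -6.8, 4.2]
gripper_width: 0.102
grasp_force: 78.5
```

```bash
python3 -c "
from h import *
st()"
```

```text
t 23.02 p [ 0.5419 -0.1186  0.0932] jig [-0.0329 -0.035 ] xang -7.41 tilt [ 0.0018 -0.0027 -1.    ] F [ 3.63 -6.82  4.22] Fjig [ 1.78 -7.52] T [-1.394 -0.821 -0.091] g 8.7 78.5 q [ 0.2   0.46 -0.12  1.96  0.08  0.73 -1.67]
```

>>> move_arm:
  commands:
    - [[0, 0, 0, 0, 0, 3, 0.0], [0, 0, 0, 0, 0, 4, 0.0], [0, 0, 0, 0, 0, 4, 0.0], [0, 0, 0, 0, 0, 4, 0.0], [0, 0, 0, 0, 0, 3, 0.0], [0, 0, 0, 0, 0, 0, 0.0], [0, 0, 0, 0, 0, 0, 0.0]]

```text
t: 23.9
eef_pos: [0.5417, -0.1189, 0.0932]
tool_rot: [0.001, 0.976, -0.22, 0.001]
contact_force: [2.7, -8.0, 4.0]
gripper_width: 0.101
grasp_force: 78.6
```

```bash
python3 -c "
from h import *
st()"
```

```text
t 23.9 p [ 0.5417 -0.1189  0.0932] jig [-0.0332 -0.0352] xang -25.4 tilt [ 0.0014 -0.0031 -1.    ] F [ 2.66 -8.03  4.03] Fjig [ 0.53 -8.44] T [-1.505 -0.672  0.083] g 8.6 78.6 q [ 0.14  0.45 -0.04  1.96  0.03  0.72 -1.94]
```

>>> move_arm:
  commands:
    - [[0, 0, 0, 0, 0, 3, 0.0], [0, 0, 0, 0, 0, 4, 0.0], [0, 0, 0, 0, 0, 4, 0.0], [0, 0, 0, 0, 0, 4, 0.0], [0, 0, 0, 0, 0, 4, 0.0], [0, 0, 0, 0, 0, 3, 0.0], [0, 0, 0, 0, 0, 0, 0.0], [0, 0, 0, 0, 0, 0, 0.0]]

```text
t: 24.9
eef_pos: [0.5411, -0.1187, 0.0932]
tool_rot: [0.001, 0.916, -0.402, 0.001]
contact_force: [1.9, -6.5, 6.4]
gripper_width: 0.1
grasp_force: 78.9
```

```bash
python3 -c "
from h import *
st()"
```

```text
t 24.9 p [ 0.5411 -0.1187  0.0932] jig [-0.0337 -0.0349] xang -47.4 tilt [ 3.0e-04 -2.7e-03 -1.0e+00] F [ 1.89 -6.52  6.37] Fjig [ 0.17 -6.78] T [-1.403 -0.22   0.066] g 8.6 78.9 q [ 0.06  0.45  0.05  1.97 -0.03  0.72 -2.27]
```

>>> move_arm:
  commands:
    - [[0, 0, 0, 0, 0, 0, 0.0], [0, 0, 0, 0, 0, 0, 0.0], [0, 0, 0, 0, 0, 0, 0.01], [0, 0, 0, 0, 0, 0, 0.014], [0, 0, 0, 0, 0, 0, 0.02], [0, 0, 0, 0, 0, 0, 0.035], [0, 0, 0, 0, 0, 0, 0.05], [0, 0, 0, 0, 0, 0, 0.05], [0, 0, 0, 0, 0, 0, 0.05], [0, 0, -0.01, 0, 0, 0, 0.05], [0, 0, -0.02, 0, 0, 0, 0.05], [0, 0, -0.03, 0, 0, 0, 0.05], [0, 0, -0.03, 0, 0, 0, 0.05], [0, 0, 0, 0, 0, 0, 0.05], [0, 0, 0, 0, 0, 0, 0.05]]
  squeeze: 20

```text
t: 26.78
eef_pos: [0.541, -0.1158, 0.1827]
tool_rot: [0.0, 0.916, -0.401, -0.0]
contact_force: [-0.4, -0.0, -1.0]
gripper_width: 0.585
grasp_force: 0.0
```

```bash
python3 - <<'E'
from h import *
st();im,T,K=wcam();cv2.imwrite("pics/w4.png",cv2.convertScaleAbs(im,alpha=1.5));np.savez("w4.npz",T=T,K=K)
A=[cv2.resize(cv2.imread(f"pics/{n}.png")[140:265,165:315],(395,329),interpolation=cv2.INTER_CUBIC) for n in("w3","w4")]
cv2.imwrite("pics/cmp2.png",np.hstack(A))
E
```

```text
t 26.77 p [ 0.541  -0.1158  0.1827] jig [-0.0331 -0.0321] xang -47.24 tilt [-2.e-04  1.e-04 -1.e+00] F [-0.4  -0.02 -0.97] Fjig [-0.39  0.09] T [-0.005  0.029  0.009] g 49.9 0.0 q [ 0.05  0.33  0.06  1.9  -0.02  0.91 -2.27]
```

View pics/cmp2.png

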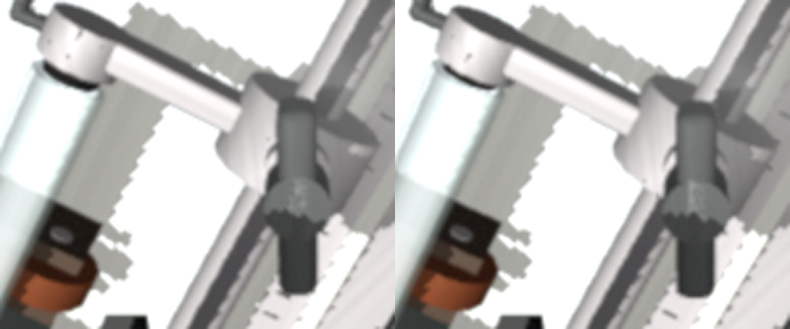

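The right-hand crop (now) shows less black rubber between cup (near 470,50) and glass than the left one does, so compression has grown. I'll put a number on it.

```bash
python3 - <<'E'
from h import *
g=[cv2.cvtColor(cv2.imread(f"pics/{n}.png"),6).astype(np.float32) for n in("w3","w4")]
d=[np.load(n+".npz") for n in("w3","w4")]
def shift(u,v,r,z):
    t=cv2.getRectSubPix(g[0],(2*r+1,2*r+1),(u,v))
    w=g[1][v-r-8:v+r+9,u-r-8:u+r+9];m=cv2.matchTemplate(w,t,cv2.TM_CCOEFF_NORMED);_,s,_,(x,y)=cv2.minMaxLoc(m)
    def sub(a,b,c): return .5*(a-c)/(a-2*b+c)
    dx=x-8+sub(*m[y,x-1:x+2]);dy=y-8+sub(*m[y-1:y+2,x])
    p=[wonz(d[i]["T"],d[i]["K"],q,z) for i,q in enumerate([(u,v),(u+dx,v+dy)])]
    print((u,v),"score",round(float(s),3),"px",round(float(dx),2),round(float(dy),2),"jig mm",(RJ.T@(p[1]-p[0])[:2]*1000).round(2))
print("collar");shift(278,210,18,.11);shift(262,190,14,.08);shift(196,157,12,.07)
print("static");shift(160,225,20,.05);shift(187,235,10,.05);shift(110,312,16,.095);shift(380,15,18,.085)
E
```

```text
collar
(278, 210) score 0.98 px 1.3 1.17 jig mm [0.04 1.49]
(262, 190) score 0.985 px 1.4 1.09 jig mm [-0.1   1.43]
(196, 157) score 0.959 px 1.44 0.77 jig mm [0.02 1.19]
static
(160, 225) score 0.996 px 2.05 -0.6 jig mm [-0.15 -0.19]
(187, 235) score 0.972 px 1.87 -0.44 jig mm [-0.07  0.01]
(110, 312) score 0.986 px 1.84 -0.65 jig mm [ 0.12 -0.1 ]Traceback (most recent call last):
  File "<stdin>", line 12, in <module>
  File "<stdin>", line 6, in shift
cv2.error: OpenCV(4.12.0) /io/opencv/modules/imgproc/src/templmatch.cpp:1179: error: (-215:Assertion failed) _img.size().height <= _templ.size().height && _img.size().width <= _templ.size().width in function 'matchTemplate'
```

```bash
python3 -c "
from station import bot
print(bot.hand_in())"
```

```text
the job is handed in; nothing more can be done
None
```

I set the stop collar and handed the job in at about 27 s. By my estimate the buffer bears on the glass with 2.5–3.5 N and the screw is tight at about -0.77 rad, but the hand-in returned no verdict.

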